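Tip the sorting pan and take out the scoop of beads

TASK

On the jeweller's bench, take the post at the near end of the hinged wooden sorting pan and tip the pan up steeply, so that all four steel beads run down together into the scoop lying at its low end, and leave the pan tipped. Then lift the scoop out by its handle, without losing a bead, and set it down level in the middle of the cork pad.

Things in the scene. Friction and masses are not known exactly. Their poses are not given: they have to be found in the camera images.
- pan (a joint): pan tilt in rad: 0 level (start), grows as the post end is lifted, stop at 0.45; a stiff hinge holds any angle (about 5 N at the post). The hinge line runs along the pan's y at its low end, 203 mm along +x and 44 mm below pan_grip (level). All beads have run over the scoop's lip by a tilt of about 0.4
- pan_grip (a point): in the dark grip post outside the near end of the shallow pale wooden pan (inside 180 x 70 x 20 mm deep). Post 18 mm (x) by 14 mm (y: pinch this way); its top is 16 mm above this point, the pan's rim 20 mm and pan floor 40 mm below, the bench 58 mm below when level. x: along the pan to its hinged low end, roughly away from the robot; z: square to its floor; tilts with the pan
- scoop_grip (a point): centre of the black handle, 20 (x) x 14 (y: pinch this way) x 34 mm high, on a bridge over the middle of the loose aluminium scoop in the pan's low end. Scoop 82 x 62 mm, walls 22 mm high, underside 55 mm below this point, 100 g; mouth at -x (to the post) with a ramp and 3.5 mm step; beads gather behind it, x -15 to +38 mm, and stay in when level or mouth up. z: square to its floor
- pad_top (a point): middle of the upper face of the fixed cork pad, 150 x 150 mm, 4 mm thick, flat on the bench beside the pan (left or right; a dark open box of trinkets is on the other side)
- bead0_center (a point): dark steel bead, a ball 16 mm in diameter, 16 g, lying loose on the pan's floor between the post end and the scoop; this point is its centre (orientation means nothing)
- bead1_center (a point): dark steel bead, a ball 16 mm in diameter, 16 g, lying loose on the pan's floor between the post end and the scoop; this point is its centre (orientation means nothing)
- bead2_center (a point): dark steel bead, a ball 16 mm in diameter, 16 g, lying loose on the pan's floor between the post end and the scoop; this point is its centre (orientation means nothing)
- bead3_center (a point): dark steel bead, a ball 16 mm in diameter, 16 g, lying loose on the pan's floor between the post end and the scoop; this point is its centre (orientation means nothing)

How it is judged:
On the way:
1. the pan is tipped up and all four beads are in the scoop (value of joint pan above 0.2 rad and x of bead0_center in the frame of scoop_grip between -0.015 and 0.038 m and y of bead0_center in the frame of scoop_grip between -0.034 and 0.034 m and z of bead0_center in the frame of scoop_grip between -0.06 and -0.015 m and x of bead1_center in the frame of scoop_grip between -0.015 and 0.038 m and y of bead1_center in the frame of scoop_grip between -0.034 and 0.034 m and z of bead1_center in the frame of scoop_grip between -0.06 and -0.015 m and x of bead2_center in the frame of scoop_grip between -0.015 and 0.038 m and y of bead2_center in the frame of scoop_grip between -0.034 and 0.034 m and z of bead2_center in the frame of scoop_grip between -0.06 and -0.015 m and x of bead3_center in the frame of scoop_grip between -0.015 and 0.038 m and y of bead3_center in the frame of scoop_grip between -0.034 and 0.034 m and z of bead3_center in the frame of scoop_grip between -0.06 and -0.015 m), for 0.2 s.
At the end, for the whole second after the job is handed in: the pan is still tipped by more than 0.2 rad; the scoop stands on the cork pad, level within 0.15 rad, its handle within 45 mm of the pad's middle; all four beads are inside it (all of step 1 and horizontal distance between scoop_grip and pad_top below 0.045 m and z of scoop_grip in the frame of pad_top between 0.049 and 0.061 m and angle between scoop_grip's own z axis and vertical below 0.15 rad); the robot touches nothing.
It also fails if it takes over 51 s, if anything falls off the work surface, if the arm or the gripper's body presses on something with over 40 N, if the wrist force passes 120 N, or if a joint passes its speed limit or range.

ROBOT

A 7-joint arm with a two-finger parallel gripper is mounted at the origin on the work surface. World frame = base frame: x ahead of the robot, y to its left, z up, the work surface at z = 0. Lengths are in m, angles in rad, forces in N, time in s.
With the tool pointing down it reaches from about 0.425 to 0.925 m from the base axis. Payload 6.8 kg.
Tool frame: the origin (TCP) lies on the centre line of the jaws, within the pads' length; the fingertips stand 14 mm ahead of it and the grasp point (between the pads) lies 5 mm behind it (r.nose_length is the distance from the TCP to the fingertips, in m); z points along the fingers, y is the direction in which the jaws open and shut (so a half turn about z gives the same grasp; the last joint's range is limited). The gripper opens to 85 mm and grips with 20 to 120 N. Pads are 22 mm wide; open, the fingers measure 114 mm over their backs; the gripper's body (76 mm by 85 mm) begins 54 mm behind the grasp point. The pads swing forward as they close: fully open they stand 13 mm farther back than shut.
Start: joints at [1.08, 0.477, 0.022, 1.555, -0.011, 1.109, -0.083], TCP at [0.252, -0.626, 0.245] pointing down, gripper open.
Joint ranges: [-2.96, 2.96], [-0.34, 2.1], [-1.41, 1.46], [0.24, 2.44], [-1.37, 4.51], [0.17, 1.92], [-2.96, 2.96]. Speed limits (rad/s): [2.39, 2.39, 3.14, 3.14, 3.14, 3.14, 3.14].

INTERFACE

Orientations are given as a rotation vector (axis times angle).
In Python, from bench import r, imaging, look_for, outline_of gives the robot as it stands. The module is installed in compiled form; this text tells all that it offers.
- The arm moves only by the tool carry_out, never from a script. Its arguments are lists of equal length, an entry for each row: "offset": the shift along the tool's x, y, z as a fraction of full scale, a list of three; "turn": the turn, a rotation vector about the tool's x, y, z as a fraction of full scale, a list of three. A call has 1 to 8 rows; each row is the pose to reach, as a shift and turn from the pose commanded when the call began, along the tool's axes at that moment; what a row does not reach only later rows make up. Full scale, the value 1, is 0.5 m for a shift and 1.5 rad for a turn. A row lasts 1/10 s, in which the tool goes at most 50 mm and 8.59 degrees, less where a joint would pass 70% of its speed; a pose out of reach is approached as far as the arm can. A call with a number of a shift or a turn outside -1 to 1 is refused whole. A call with a gripper value outside its range is refused whole. "hand" is the closure, from 0 (fully open) to 1 (shut), set as the call begins (left out, the last holds). The fingers move at their own pace and stop on an object; "force" is the grip in N (left out, the last holds). Time passes only in rows, so rows that repeat a pose let the fingers close. It gives the time, the measured TCP pose, the force and the opening at its end, in the units of the state.
- r.get_obs(): the state, without advancing time (a new reading comes with each control period).
- imaging.grab_frame(name): name is "side" or "top" or "wrist"; returns a dict with "pixels" (384x512x3 uint8, red, green, blue), "fx", "fy", "cx", "cy" (pixels), "R" (3x3) and "t" (3): a world point X has camera coordinates R X + t. Camera axes: x right, y down, z forward; pixel columns grow to the right and rows downward; lengths in m; the calibration is good to about 2 mm. A picture is of the moment at which its call begins. There is no depth.
- r.hand_in(): hands the job in, once; it reports no verdict.
Trained networks look in the newest picture that a camera, given by its name, has taken for a name from the list of things; names that differ only in an ending like _2 or _b are one class to them, and where a whole thing is asked for, a point or a joint stands for the part that bears it (a point fixed in the world has none). Each returns a list of dicts, best first, with "score" (0 to 1); they miss things now and then, are a little off and sometimes report something else, mostly with a low value. They report only what shows in the picture. A call takes as long as a camera call.
- look_for(query, camera): "xyz" ([x, y, z] in m, in the coordinates of the camera as it stood for that picture, good to about 4 mm: the middle of the surface that is visible of it).
- outline_of(query, camera): "region" (384x512 bool, what is visible of it).
The state is a dict: "clock": time; "joints": joint angles; "qvel": joint speeds; "tau": joint torques, N m; "tcp_pos": TCP position; "orientation": TCP orientation; "contact_force": force on the tool from outside, world axes, zero at the start; "moment": the same for the moment, N m; "grip_width": finger opening in m.
Only numpy, scipy, OpenCV 4.12 (cv2) and the standard library are available. Lean on these libraries where they do the work, as an engineer would, in place of code of your own. Each camera call takes 0.05 s, during which the arm holds its last target. There are 200 camera calls.

## Working session

There is one attempt and no reset: what is moved stays moved. The work goes in short steps, Python scripts to look and compute and a tool call to move; the robot and the scene stay as the last step left them, time stands still between calls to the robot, and variables do not carry over. Pictures are saved under pics/ and viewed, about 8 in all and at most 12, crops included, and the job is handed in when it is done.

Besides the shell and the picture viewer there is one more tool, called after "Emit:" as a command line: name --argument value ..., lists and objects as JSON in quotes. carry_out: Moves the arm, as the interface text tells. Shift numbers are shares of 0.5 m and turn numbers shares of 1.5 rad, none past 1 either way. Its arguments: {"type":"object","properties":{"offset":{"type":"array","items":{"type":"array","items":{"type":"number","minimum":-1,"maximum":1}}},"turn":{"type":"array","items":{"type":"array","items":{"type":"number","minimum":-1,"maximum":1}}},"hand":{"type":"number"},"force":{"type":"number"}},"required":["offset","turn"]}

```bash
mkdir -p pics; cat > h.py <<'E'
import numpy as np, cv2
from bench import r, imaging, look_for, outline_of
from scipy.spatial.transform import Rotation as Ro
def world(f,p): return np.array(f["R"]).T@(np.array(p)-np.array(f["t"]))
def save(f,n): cv2.imwrite("pics/"+n,cv2.cvtColor(f["pixels"],cv2.COLOR_RGB2BGR))
def onplane(f,u,v,z):
    R=np.array(f["R"]);d=R.T@np.array([(u-f["cx"])/f["fx"],(v-f["cy"])/f["fy"],1]);c=-R.T@np.array(f["t"])
    return c+d*(z-c[2])/d[2]
def pix(f,X):
    c=np.array(f["R"])@np.array(X)+np.array(f["t"]);return f["fx"]*c[0]/c[2]+f["cx"],f["fy"]*c[1]/c[2]+f["cy"]
E
python3 - <<'E'
from h import *
print(r.get_obs())
ims=[]
for cam in ["side","top"]:
    f=imaging.grab_frame(cam);save(f,cam+"0.png")
    print(cam,"campos",-np.array(f["R"]).T@np.array(f["t"]))
    for q in ["pan_grip","scoop_grip","pad_top","pan","bead0_center"]:
        for d in look_for(q,cam)[:4]: print(q,round(d["score"],2),world(f,d["xyz"]).round(4),np.round(pix(f,world(f,d["xyz"]))))
        for d in outline_of(q,cam)[:1]:
            ys,xs=np.nonzero(d["region"]);c=cv2.minAreaRect(np.c_[xs,ys].astype(np.float32));print("   region",round(d["score"],2),len(xs),np.round(cv2.boxPoints(c)).tolist())
E
```

```text
{'clock': 0.0, 'joints': array([ 1.07987343,  0.47782395,  0.02235508,  1.55645272, -0.01149985,
        1.10929283, -0.08307191]), 'qvel': array([ 0.00128748,  0.00034447, -0.00014623,  0.00026263, -0.00148853,
        0.00070151,  0.00104988]), 'tau': array([-7.13139470e-04, -5.96448326e+01,  1.60770692e+00, -2.81199718e+01,
        1.24880439e-02,  9.28998808e-03, -4.88301964e-06]), 'tcp_pos': array([ 0.25190733, -0.62562242,  0.24430946]), 'orientation': array([-3.08245706e+00, -5.97388260e-01,  7.74524449e-04]), 'contact_force': array([ 0.91943696,  0.53657267, -0.07274941]), 'moment': array([-0.01410589, -0.04971825, -0.01320392]), 'grip_width': 0.08544082295666394}
side campos [0.25830722 0.33440247 0.54782264]
pan_grip 0.71 [0.5228 0.0487 0.0253] [253. 248.]
   region 0.92 2559 [[191.0, 217.0], [224.0, 182.0], [304.0, 257.0], [271.0, 292.0]]
scoop_grip 0.68 [0.6005 0.0322 0.0243] [228. 221.]
   region 0.69 1481 [[199.0, 214.0], [223.0, 187.0], [259.0, 220.0], [234.0, 247.0]]
pad_top 0.59 [ 0.5537 -0.2433  0.0076] [328. 165.]
   region 0.73 2916 [[283.0, 174.0], [299.0, 130.0]
[... 235 characters left out ...]
6812 -0.01954353  0.89963381]
pan_grip 0.64 [0.5194 0.0458 0.0182] [231. 231.]
   region 0.94 2702 [[206.0, 267.0], [222.0, 157.0], [265.0, 163.0], [248.0, 274.0]]
scoop_grip 0.61 [0.6037 0.029  0.0246] [241. 187.]
   region 0.62 1515 [[220.0, 206.0], [225.0, 161.0], [260.0, 166.0], [254.0, 210.0]]
pad_top 0.91 [ 0.5554 -0.2506  0.0057] [388. 215.]
   region 0.95 6217 [[342.0, 182.0], [421.0, 166.0], [437.0, 245.0], [358.0, 260.0]]
pan 0.63 [0.5199 0.0435 0.018 ] [233. 231.]
   region 0.58 2779 [[205.0, 267.0], [221.0, 156.0], [265.0, 162.0], [248.0, 274.0]]
bead0_center 0.56 [0.4805 0.0312 0.0309] [238. 252.]
   region 0.49 50 [[233.0, 253.0], [236.0, 247.0], [243.0, 250.0], [239.0, 256.0]]
```

View pics/top0.png

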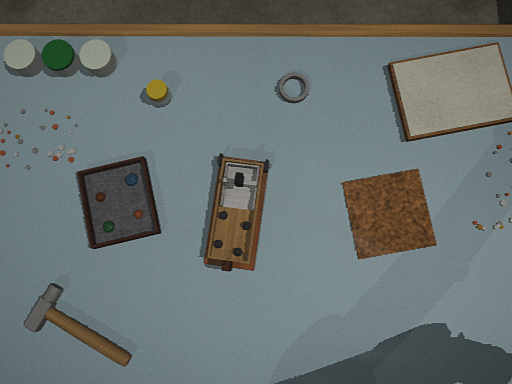

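View pics/side0.png

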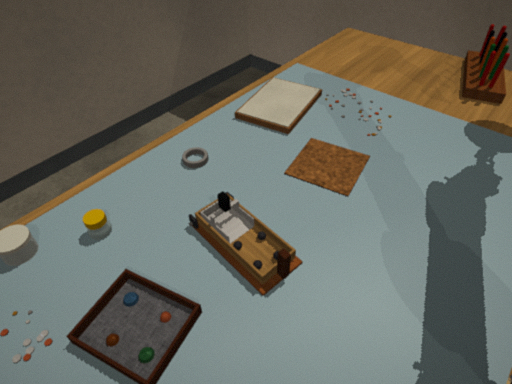

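The top view shows the pan at px (205..268, 155..272) with the post at (227,266), the handle at (239,180), four beads between them, and the cork pad at (389,213). The trinket box is on the left. I'll zoom in to refine the post and handle positions.

```bash
python3 - <<'E'
from h import *
f=imaging.grab_frame("top");im=cv2.cvtColor(f["pixels"],cv2.COLOR_RGB2BGR)
u0,v0=195,145
a=cv2.resize(im[v0:280,u0:285],None,fx=4.3,fy=4.3,interpolation=cv2.INTER_CUBIC)
g=imaging.grab_frame("side");b=cv2.cvtColor(g["pixels"],cv2.COLOR_RGB2BGR)[175:300,180:310]
b=cv2.resize(b,None,fx=3,fy=3,interpolation=cv2.INTER_CUBIC)
c=np.zeros((600,800,3),np.uint8);c[:min(600,a.shape[0]),:a.shape[1]]=a[:600];c[:b.shape[0],400:400+b.shape[1]]=b
cv2.imwrite("pics/z1.png",c)
print(a.shape)
for n,(u,v),z in [("post top",(227,267),.074),("handle top",(239,180),.09)]: print(n,onplane(f,u,v,z).round(4))
for d in outline_of("pad_top","top")[:1]:
    ys,xs=np.nonzero(d["region"]);m=onplane(f,xs.mean(),ys.mean(),.004);print("pad",m.round(4))
for d in outline_of("pan_grip","top")[:1]:
    ys,xs=np.nonzero(d["region"]);bp=cv2.boxPoints(cv2.minAreaRect(np.c_[xs,ys].astype(np.float32)));print([onplane(f,*p,.038).round(4).tolist() for p in bp])
E
```

```text
(580, 387, 3)
post top [0.4529 0.0481 0.074 ]
handle top [0.6038 0.0293 0.09  ]
pad [ 0.5577 -0.2523  0.004 ]
[[0.453, 0.0912, 0.038], [0.6592, 0.0657, 0.038], [0.6471, -0.0162, 0.038], [0.4422, 0.0122, 0.038]]
```

View pics/z1.png

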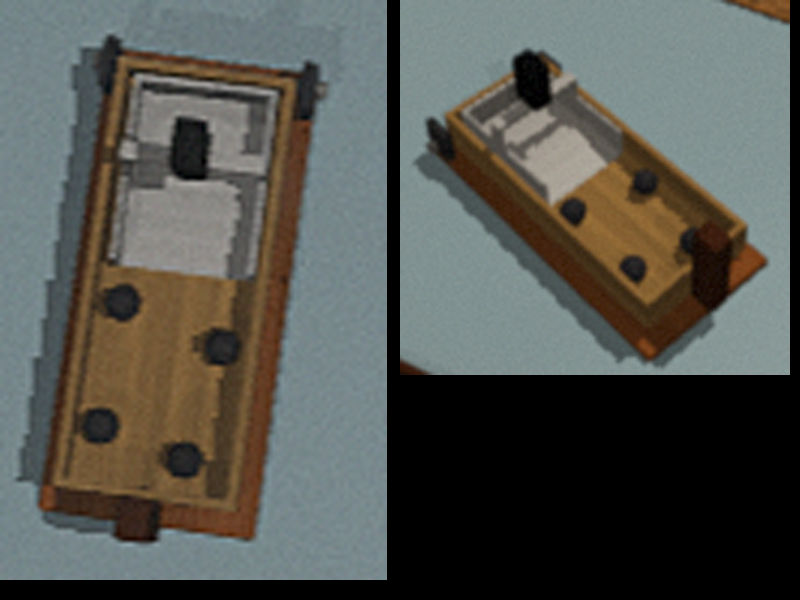

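```bash
cat >> h.py <<'E'
YAW=-0.13
def tool(pitch=0,yaw=YAW,flip=False):
    B=Ro.from_euler("z",yaw)*Ro.from_euler("y",pitch)
    x,y,z=B.as_matrix().T
    return Ro.from_matrix(np.c_[-x,y,-z] if flip else np.c_[x,-y,-z])
def rel(p,R,o=None):
    o=o or r.get_obs();R0=Ro.from_rotvec(o["orientation"])
    return (R0.inv().apply(np.array(p)-o["tcp_pos"])/.5).round(4).tolist(),((R0.inv()*R).as_rotvec()/1.5).round(4).tolist()
E
python3 - <<'E'
from h import *
f=imaging.grab_frame("top")
P=onplane(f,226.2,265.2,.074);H=onplane(f,238.6,177.8,.09)
print(P,H,np.arctan2(*(H-P)[[1,0]]),r.nose_length)
print(Ro.from_rotvec(r.get_obs()["orientation"]).as_matrix().round(3))
for fl in (0,1):
    print(rel([.5,-.3,.25],tool(0,YAW,fl)),rel([P[0],P[1],.16],tool(0,YAW,fl)))
E
```

```text
[0.45592745 0.04959643 0.074     ] [0.60769133 0.03003488 0.09      ] -0.1281878271288478 0.014
[[ 0.928  0.374  0.   ]
 [ 0.374 -0.928  0.   ]
 [ 0.    -0.    -1.   ]]
([0.7035, -0.4199, -0.0094], [-0.0, -0.0, 0.3419]) ([0.8828, -1.1014, 0.1707], [-0.0, -0.0, 0.3419])
([0.7035, -0.4199, -0.0094], [0.0, -0.0, -1.7525]) ([0.8828, -1.1014, 0.1707], [0.0, -0.0, -1.7525])
```

Emit:
carry_out --offset '[[0.09,-0.05,0],[0.18,-0.105,0],[0.27,-0.16,0],[0.36,-0.21,0],[0.44,-0.26,0],[0.52,-0.31,0],[0.6,-0.36,0],[0.66,-0.39,0]]' --turn '[[0,0,0.04],[0,0,0.08],[0,0,0.12],[0,0,0.16],[0,0,0.2],[0,0,0.25],[0,0,0.3],[0,0,0.342]]' --hand 0

```text
clock: 2.15
tcp_pos: [0.4876, -0.318, 0.2456]
orientation: [-3.134, 0.203, -0.002]
contact_force: [0.2, -0.1, 0.1]
grip_width: 0.0852
```

```bash
python3 - <<'E'
from h import *
print(rel([.456,.0496,.16],tool()),r.get_obs()["joints"].round(3))
E
```

```text
([-0.1576, -0.7208, 0.1719], [-0.0008, -0.0006, 0.0005]) [ 0.487  0.325 -0.019  1.783  0.005  1.033 -1.234]
```

Emit:
carry_out --offset '[[-0.02,-0.1,0.02],[-0.04,-0.2,0.04],[-0.065,-0.3,0.06],[-0.085,-0.4,0.09],[-0.11,-0.5,0.11],[-0.13,-0.6,0.14],[-0.15,-0.68,0.165],[-0.157,-0.721,0.172]]' --turn '[[0,0,0],[0,0,0],[0,0,0],[0,0,0],[0,0,0],[0,0,0],[0,0,0],[0,0,0]]'

```text
clock: 2.95
tcp_pos: [0.4531, 0.0492, 0.1586]
orientation: [-3.135, 0.198, 0.001]
contact_force: [0.1, -0.8, -1.0]
grip_width: 0.0853
```

```bash
python3 - <<'E'
from h import *
f=imaging.grab_frame("wrist");save(f,"w1.png");o=r.get_obs()
print(o["tcp_pos"],rel([.456,.0496,.057],tool()))
print(pix(f,[.456,.0496,.074]),pix(f,[.6077,.03,.09]))
E
```

```text
[0.45303561 0.05314521 0.15835037] ([0.007, 0.0068, 0.2027], [-0.0017, 0.0009, 0.0053])
(np.float64(248.72794969318875), np.float64(203.22682338861324)) (np.float64(249.28838312341597), np.float64(-37.69397008281021))
```

View pics/w1.png

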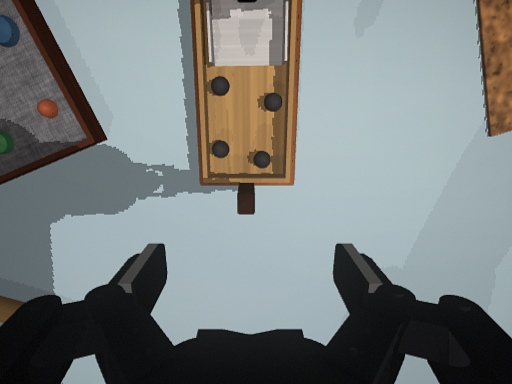

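The post shows at (246, 199) in the wrist view, about 2 mm left of the prediction, so I'll use y≈0.051. Going down now.

Emit:
carry_out --offset '[[0.009,0.004,0.04],[0.009,0.004,0.09],[0.009,0.004,0.14],[0.009,0.004,0.18],[0.009,0.004,0.2],[0.009,0.004,0.2]]' --turn '[[0,0,0.004],[0,0,0.004],[0,0,0.004],[0,0,0.004],[0,0,0.004],[0,0,0.004]]'

```text
clock: 3.6
tcp_pos: [0.458, 0.0428, 0.0585]
orientation: [3.134, -0.214, -0.003]
contact_force: [0.3, -0.4, 0.6]
grip_width: 0.0858
```

Emit:
carry_out --offset '[[0,0,0],[0,0,0],[0,0,0],[0,0,0],[0,0,0],[0,0,0],[0,0,0],[0,0,0]]' --turn '[[0,0,0],[0,0,0],[0,0,0],[0,0,0],[0,0,0],[0,0,0],[0,0,0],[0,0,0]]' --hand 1 --force 50

```text
clock: 4.4
tcp_pos: [0.4603, 0.0513, 0.0609]
orientation: [-3.126, 0.202, -0.007]
contact_force: [-3.5, 23.2, 7.6]
grip_width: 0.0131
```

```bash
python3 - <<'E'
from h import *
o=r.get_obs();print(o)
g=o["tcp_pos"];bx=Ro.from_euler("z",YAW)
hin=np.array([.4565,.0505,.058])+bx.apply([.203,0,-.044]);print("hinge",hin)
for a in np.linspace(0.055,.44,8):
    t=bx*Ro.from_euler("y",a)*bx.inv()
    print(round(a,3),rel(hin+t.apply(g-hin),t*Ro.from_rotvec(o["orientation"]),o))
E
```

```text
{'clock': 4.4, 'joints': array([-0.06796047,  0.4248141 , -0.20595689,  2.18609396,  0.15190184,
        0.53655931, -2.08594792]), 'qvel': array([-0.00083156,  0.00095954,  0.00183207, -0.00025946,  0.0006649 ,
       -0.00195992, -0.00094566]), 'tau': array([ 1.08447218e+01, -4.13636434e+01,  1.10069820e+01, -1.28768563e+01,
        3.43864627e+00,  1.59889787e+00,  1.31793605e-02]), 'tcp_pos': array([0.46034621, 0.05128035, 0.06089376]), 'orientation': array([-3.12623293,  0.20169177, -0.00718623]), 'contact_force': array([-3.50475544, 23.18462412,  7.58774535]), 'moment': array([ 4.41916811,  0.7473608 , -0.00809579]), 'grip_width': 0.013090382080858816}
hinge [0.65778706 0.02418427 0.014     ]
0.055 ([0.0058, -0.0002, -0.0217], [0.0, -0.0367, 0.0003])
0.11 ([0.0129, -0.0004, -0.0431], [0.0001, -0.0733, 0.0007])
0.165 ([0.0211, -0.0006, -0.0641], [0.0001, -0.11, 0.001])
0.22 ([0.0304, -0.0007, -0.0846], [0.0002, -0.1467, 0.0013])
0.275 ([0.0409, -0.0009, -0.1045], [0.0002, -0.1833, 0.0017])
0.33 ([0.0524, -0.0011, -0.1239], [0.0002, -0.22, 0.002])
0.385 ([0.065, -0.0012, -0.1426], [0.0003, -0.2567, 0.0023])
0.44 ([0.0786, -0.0014, -0.1605], [0.0003, -0.2933, 0.0027])
```

The post is gripped at a width of 13.1 mm. The commanded y is about 8 mm off (23 N sideways), so I'll relieve that and then tip along the arc.

Emit:
carry_out --offset '[[0,-0.008,-0.001],[0,-0.016,-0.002],[0.003,-0.016,-0.013],[0.006,-0.016,-0.024],[0.01,-0.016,-0.035],[0.014,-0.016,-0.045],[0.018,-0.016,-0.056],[0.022,-0.016,-0.066]]' --turn '[[0,0,0],[0,0,0],[0,-0.018,0],[0,-0.037,0],[0,-0.055,0],[0,-0.073,0],[0,-0.092,0],[0,-0.11,0]]'

```text
clock: 5.2
tcp_pos: [0.4706, 0.0503, 0.0922]
orientation: [-3.111, 0.211, 0.259]
contact_force: [2.2, 3.9, -6.2]
grip_width: 0.013
```

```bash
python3 - <<'E'
from h import *
o=r.get_obs();print(o["contact_force"],o["moment"],o["joints"].round(3))
R=Ro.from_rotvec(o["orientation"]).as_matrix();B=Ro.from_euler("z",-YAW).as_matrix()@R
a0=np.arctan2(-B[0,2],-B[2,2]);print("pitch",a0)
bx=Ro.from_euler("z",YAW);hin=np.array([.6585,.0245,.014]);g=o["tcp_pos"]
for a in np.linspace(a0,.44,9)[1:]:
    t=bx*Ro.from_euler("y",a-a0)*bx.inv()
    print(round(a,3),rel(hin+t.apply(g-hin),tool(a),o))
E
```

```text
[ 2.17074923  3.88362014 -6.19940236] [ 0.66928916 -0.83549609  0.1222258 ] [-0.006  0.456 -0.241  2.031  0.061  0.823 -1.983]
pitch 0.16596082393179534
0.2 ([0.0034, -0.0, -0.0136], [-0.0014, -0.0228, -0.0033])
0.234 ([0.0072, -0.0001, -0.0272], [-0.0015, -0.0457, -0.0033])
0.269 ([0.0115, -0.0001, -0.0405], [-0.0015, -0.0685, -0.0033])
0.303 ([0.0163, -0.0002, -0.0538], [-0.0016, -0.0913, -0.0033])
0.337 ([0.0215, -0.0002, -0.0668], [-0.0017, -0.1142, -0.0032])
0.371 ([0.0271, -0.0003, -0.0797], [-0.0017, -0.137, -0.0032])
0.406 ([0.0332, -0.0004, -0.0924], [-0.0018, -0.1599, -0.0032])
0.44 ([0.0397, -0.0004, -0.1048], [-0.0018, -0.1827, -0.0032])
```

Forces are small. I'll continue to 0.44 and then settle.

Emit:
carry_out --offset '[[0.003,-0.001,-0.014],[0.007,-0.001,-0.027],[0.012,-0.001,-0.041],[0.016,-0.001,-0.054],[0.022,-0.001,-0.067],[0.027,-0.001,-0.08],[0.033,-0.001,-0.092],[0.039,-0.001,-0.105]]' --turn '[[0,-0.023,0],[0,-0.046,0],[0,-0.069,0],[0,-0.091,0],[0,-0.114,0],[0,-0.137,0],[0,-0.16,0],[0,-0.182,0]]'

```text
clock: 6.0
tcp_pos: [0.4991, 0.0467, 0.14]
orientation: [-3.03, 0.206, 0.673]
contact_force: [4.4, 4.4, -11.5]
grip_width: 0.0132
```

Emit:
carry_out --offset '[[0,0,0],[0,0,0],[0,0,0],[0,0,0],[0,0,0],[0,0,0],[0,0,0],[0,0,0]]' --turn '[[0,0,0],[0,0,0],[0,0,0],[0,0,0],[0,0,0],[0,0,0],[0,0,0],[0,0,0]]'

```text
clock: 6.8
tcp_pos: [0.4995, 0.0466, 0.1404]
orientation: [-3.032, 0.207, 0.668]
contact_force: [6.7, 3.5, -7.4]
grip_width: 0.0133
```

```bash
python3 - <<'E'
from h import *
o=r.get_obs();print(o["contact_force"],o["joints"].round(3))
R=Ro.from_rotvec(o["orientation"]).as_matrix();B=Ro.from_euler("z",-YAW).as_matrix()@R
print("pitch",np.arctan2(-B[0,2],-B[2,2]))
f=imaging.grab_frame("side");g=imaging.grab_frame("wrist");save(g,"w2.png")
a=cv2.resize(cv2.cvtColor(f["pixels"],cv2.COLOR_RGB2BGR)[150:300,150:320],None,fx=3,fy=3,interpolation=cv2.INTER_CUBIC)
b=cv2.cvtColor(g["pixels"],cv2.COLOR_RGB2BGR)[:,100:390]
c=np.zeros((450,800,3),np.uint8);c[:,:510]=a;c[:384,510:800]=b;cv2.imwrite("pics/t2.png",c)
E
```

```text
[ 6.68415323  3.54701608 -7.43542873] [ 0.033  0.563 -0.241  1.763 -0.012  1.241 -1.899]
pitch 0.4336698835604268
```

View pics/t2.png

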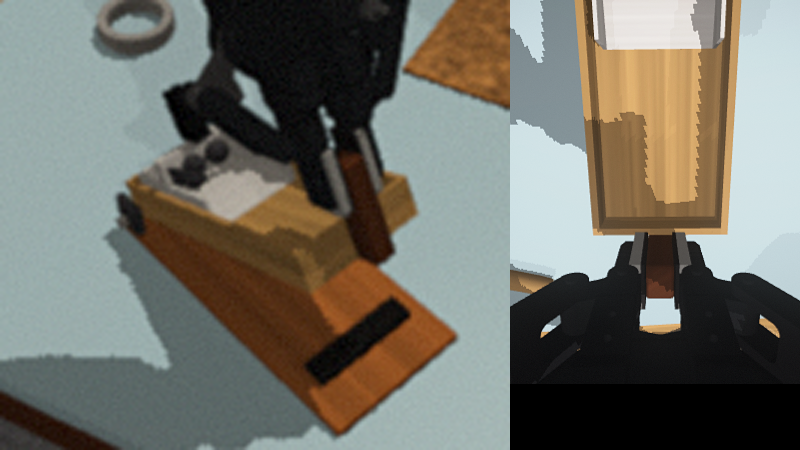

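Tilt is about 0.43; the pan floor is empty and the beads are in the scoop (dark dots at (190–215, 155) in the side crop). Releasing the post and backing off along the tool.

Emit:
carry_out --offset '[[0,0,0],[0,0,0],[0,0,0],[0,0,0],[0,0,0],[0,0,0]]' --turn '[[0,0,0],[0,0,0],[0,0,0],[0,0,0],[0,0,0],[0,0,0]]' --hand 0

```text
clock: 7.5
tcp_pos: [0.4982, 0.0461, 0.1409]
orientation: [-3.031, 0.207, 0.675]
contact_force: [-0.9, 0.0, 0.1]
grip_width: 0.0851
```

Emit:
carry_out --offset '[[0,0,-0.04],[0,0,-0.1],[0,0,-0.17],[0,0,-0.23],[0,0,-0.26],[0,0,-0.26]]' --turn '[[0,0,0],[0,0,0],[0,0,0],[0,0,0],[0,0,0],[0,0,0]]'

```text
clock: 8.1
tcp_pos: [0.5546, 0.0387, 0.2604]
orientation: [-3.032, 0.207, 0.668]
contact_force: [0.3, -0.3, 0.0]
grip_width: 0.0857
```

```bash
python3 - <<'E'
from h import *
o=r.get_obs();print(o["tcp_pos"],o["joints"].round(3))
bx=Ro.from_euler("z",YAW)
P0=np.array([.4595,.0510,.058]);hin=P0+bx.apply([.203,0,-.044])
fs={n:imaging.grab_frame(n) for n in("top","wrist","side")}
H0=np.array([.6077,.0300,.073])
for a in (.40,.43):
    t=bx*Ro.from_euler("y",a)*bx.inv()
    H=hin+t.apply(H0-hin);print(a,"H",H.round(4),"post",(hin+t.apply(P0-hin)).round(4))
    Ht=H+t.apply([0,0,.017])
    for n in fs: print(n,np.round(pix(fs[n],Ht)),end=" ")
    print()
for n in fs:
    for d in look_for("scoop_grip",n)[:2]: print(n,round(d["score"],2),world(fs[n],d["xyz"]).round(4))
T=cv2.resize(cv2.cvtColor(fs["top"]["pixels"],cv2.COLOR_RGB2BGR)[140:290,190:290],None,fx=2.5,fy=2.5,interpolation=cv2.INTER_CUBIC)
W=cv2.cvtColor(fs["wrist"]["pixels"],cv2.COLOR_RGB2BGR)
c=np.zeros((384,770,3),np.uint8);c[:,:512]=W;c[:375,516:766]=T;cv2.imwrite("pics/t3.png",c)
E
```

```text
[0.55455419 0.03873495 0.26041628] [ 0.036  0.517 -0.228  1.529 -0.023  1.52  -1.888]
0.4 H [0.6347 0.0265 0.0891] post [0.4924 0.0467 0.1336]
top [241. 157.] wrist [251.   3.] side [211. 179.] 
0.43 H [0.6369 0.0262 0.0899] post [0.496  0.0462 0.1386]
top [241. 156.] wrist [251.  -2.] side [210. 178.] 
wrist 0.92 [0.6056 0.0259 0.0511]
side 0.83 [0.6249 0.0247 0.0547]
```

View pics/t3.png

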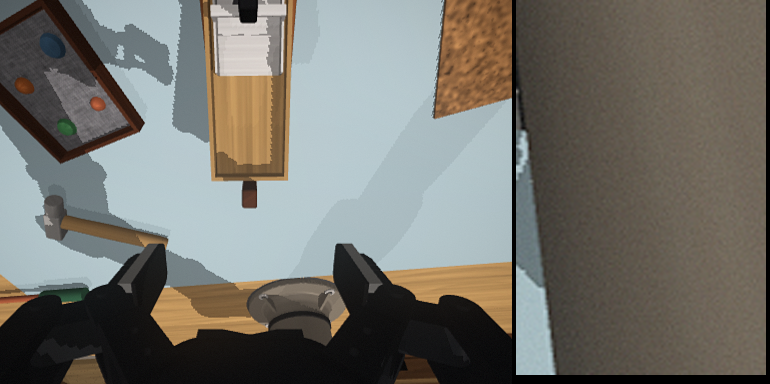

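Emit:
carry_out --offset '[[0.05,0,0],[0.1,0,0],[0.12,0,0],[0.12,0,0]]' --turn '[[0,0,0],[0,0,0],[0,0,0],[0,0,0]]'

```text
clock: 8.8
tcp_pos: [0.6066, 0.0312, 0.2316]
orientation: [-3.03, 0.207, 0.678]
contact_force: [-0.3, -0.2, 0.6]
grip_width: 0.085
```

```bash
python3 - <<'E'
from h import *
o=r.get_obs();print(o["joints"].round(3),o["tcp_pos"])
f=imaging.grab_frame("wrist");c=-np.array(f["R"]).T@np.array(f["t"]);print("cam in tool",Ro.from_rotvec(o["orientation"]).inv().apply(c-o["tcp_pos"]))
W=cv2.cvtColor(f["pixels"],cv2.COLOR_RGB2BGR)[0:190,170:330]
cv2.imwrite("pics/t4.png",cv2.resize(W,None,fx=3,fy=3,interpolation=cv2.INTER_CUBIC))
for a in(.41,.43,.45):
    t=Ro.from_euler("z",YAW)*Ro.from_euler("y",a);H=np.array([.6369,.0262,.0899])
    for z in(.017,-.017): print(a,z,[np.round(pix(f,H+t.apply([x,y,z])),1).tolist() for x in(-.01,.01) for y in(-.007,.007)])
print("tip gap",rel([.6369,.0262,.0899]+t.apply([0,0,0]),tool(.43)))
E
```

```text
[ 0.032  0.63  -0.212  1.408 -0.003  1.538 -1.874] [0.60656006 0.03117597 0.23161178]
cam in tool [ 7.28074657e-02  2.49122085e-05 -1.29159286e-01]
0.41 0.017 [[259.6, 103.9], [241.3, 104.0], [259.8, 75.5], [240.9, 75.6]]
0.41 -0.017 [[258.4, 103.5], [242.4, 103.6], [258.5, 78.9], [242.1, 79.0]]
0.43 0.017 [[259.6, 103.4], [241.2, 103.5], [259.8, 75.1], [240.9, 75.2]]
0.43 -0.017 [[258.4, 104.0], [242.4, 104.0], [258.5, 79.4], [242.1, 79.5]]
0.45 0.017 [[259.6, 103.0], [241.2, 103.1], [259.8, 74.6], [240.9, 74.7]]
0.45 -0.017 [[258.4, 104.4], [242.4, 104.4], [258.5, 79.8], [242.1, 79.9]]
tip gap ([0.1779, 0.002, 0.2314], [-0.0017, 0.0066, -0.0038])
```

View pics/t4.png

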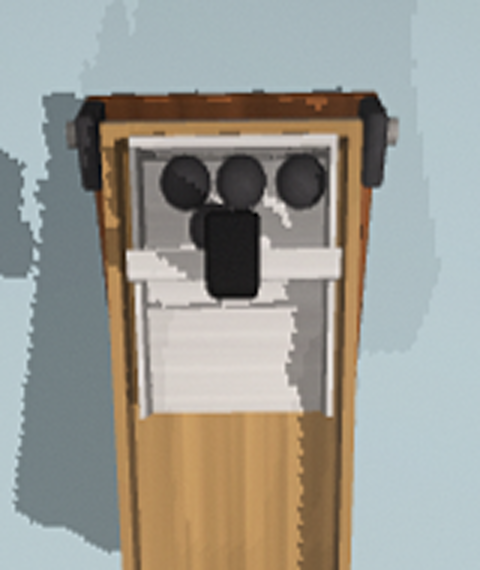

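The crop shows all four beads at the closed end of the scoop (185/240/300,182 and 205,225). The handle's centre is at px (247.7, 84.7), which corrects the estimate by +3 mm in x and +2 mm in y. Moving above it and then down.

Emit:
carry_out --offset '[[0.06,0,0],[0.12,-0.001,0],[0.17,-0.002,0.03],[0.184,-0.002,0.06],[0.184,-0.002,0.08],[0.184,-0.002,0.08],[0.184,-0.002,0.08]]' --turn '[[0,0,-0.003],[0,0,-0.003],[0,0.003,-0.003],[0,0.004,-0.003],[0,0.004,-0.003],[0,0.004,-0.003],[0,0.004,-0.003]]'

```text
clock: 9.55
tcp_pos: [0.6721, 0.0236, 0.1592]
orientation: [-3.033, 0.199, 0.665]
contact_force: [-0.6, 0.1, 0.3]
grip_width: 0.0856
```

```bash
python3 - <<'E'
from h import *
o=r.get_obs();print(o["joints"].round(3),o["tcp_pos"])
t=Ro.from_euler("z",YAW)*Ro.from_euler("y",.43);H=np.array([.6369,.0262,.0899])+t.apply([.0032,.0019,0])
print(H,rel(H+t.apply([0,0,.003]),tool(.43)))
E
```

```text
[ 0.025  0.796 -0.194  1.269  0.023  1.503 -1.85 ] [0.67205748 0.02363489 0.15919793]
[0.64003045 0.0277069  0.08856601] ([0.0004, 0.0006, 0.1493], [-0.0018, 0.001, -0.0004])
```

Emit:
carry_out --offset '[[0,0,0.04],[0,0,0.08],[0,0,0.12],[0,0,0.14],[0,0,0.149],[0,0,0.149]]' --turn '[[0,0,0],[0,0,0],[0,0,0],[0,0,0],[0,0,0],[0,0,0]]'

```text
clock: 10.15
tcp_pos: [0.6419, 0.0276, 0.0909]
orientation: [-3.033, 0.2, 0.664]
contact_force: [0.4, 0.1, 0.7]
grip_width: 0.0857
```

Emit:
carry_out --offset '[[0,0,0],[0,0,0],[0,0,0],[0,0,0],[0,0,0],[0,0,0],[0,0,0],[0,0,0]]' --turn '[[0,0,0],[0,0,0],[0,0,0],[0,0,0],[0,0,0],[0,0,0],[0,0,0],[0,0,0]]' --hand 1 --force 50

```text
clock: 10.95
tcp_pos: [0.6418, 0.0277, 0.0905]
orientation: [-3.033, 0.2, 0.665]
contact_force: [0.4, 0.0, 1.0]
grip_width: 0.0127
```

Handle gripped at 12.7 mm with almost no side force. Lifting gently, square to the pan.

Emit:
carry_out --offset '[[0,0,-0.01],[0,0,-0.025],[0,0,-0.045],[0,0,-0.07],[0,0,-0.095],[0,0,-0.12],[0,0,-0.14],[0,0,-0.15]]' --turn '[[0,0,0],[0,0,0],[0,0,0],[0,0,0],[0,0,0],[0,0,0],[0,0,0],[0,0,0]]'

```text
clock: 11.75
tcp_pos: [0.6738, 0.0233, 0.1598]
orientation: [-3.033, 0.2, 0.662]
contact_force: [0.3, 0.1, -0.5]
grip_width: 0.0131
```

```bash
python3 - <<'E'
from h import *
o=r.get_obs();print(o["joints"].round(3),o["tcp_pos"],o["contact_force"])
for p,pi in (([.67,0.02,.21],.3),([.66,0.02,.26],.12),([.5577,-.2523,.26],.12),([.5577,-.2523,.13],.12)):print(rel(p,tool(pi)))
f=imaging.grab_frame("side")
cv2.imwrite("pics/t5.png",cv2.resize(cv2.cvtColor(f["pixels"],cv2.COLOR_RGB2BGR)[90:290,120:350],None,fx=2.6,fy=2.6,interpolation=cv2.INTER_CUBIC))
E
```

```text
[ 0.024  0.797 -0.194  1.265  0.023  1.505 -1.85 ] [0.67376938 0.02326113 0.15976765] [ 0.26041082  0.08252242 -0.54709235]
([-0.0479, 0.0072, -0.0886], [-0.002, 0.0868, -0.0009])
([-0.1076, 0.0096, -0.1712], [-0.0019, 0.2068, -0.0011])
([-0.2272, 0.5765, -0.1178], [-0.0019, 0.2068, -0.0011])
([-0.1188, 0.5771, 0.1185], [-0.0019, 0.2068, -0.0011])
```

View pics/t5.png

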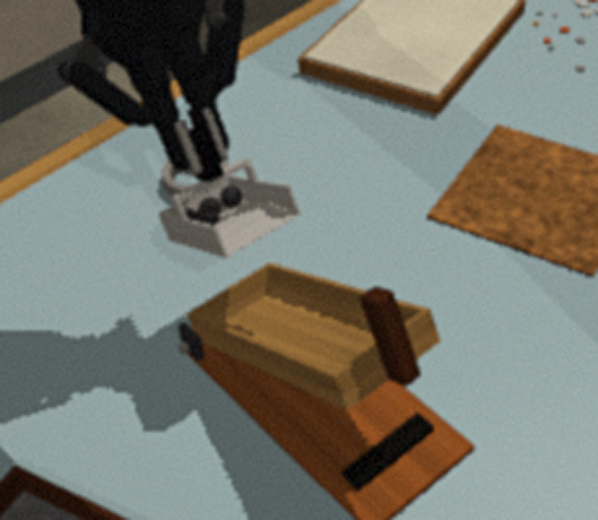

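Scoop is out with the beads in it; the pan is empty and still tipped. I'll rise with the mouth kept somewhat up, then carry it over.

Emit:
carry_out --offset '[[-0.005,0,-0.01],[-0.018,0,-0.035],[-0.035,0,-0.065],[-0.053,0,-0.1],[-0.07,0,-0.13],[-0.083,0,-0.153],[-0.09,0,-0.163],[-0.09,0,-0.165]]' --turn '[[0,0.008,0],[0,0.025,0],[0,0.045,0],[0,0.07,0],[0,0.09,0],[0,0.11,0],[0,0.12,0],[0,0.123,0]]'

```text
clock: 12.6
tcp_pos: [0.6663, 0.0241, 0.2535]
orientation: [-3.093, 0.204, 0.381]
contact_force: [0.3, 0.0, -1.2]
grip_width: 0.0129
```

```bash
python3 - <<'E'
from h import *
o=r.get_obs();print(o["joints"].round(3),o["tcp_pos"])
print(rel([.5577,-.2523,.24],tool(.25)))
E
```

```text
[ 0.023  0.6   -0.201  1.358  0.042  1.428 -1.87 ] [0.66634215 0.02409691 0.25350388]
([-0.1321, 0.5766, 0.0596], [-0.0017, -0.0032, -0.0009])
```

Emit:
carry_out --offset '[[-0.003,0.012,0.001],[-0.008,0.035,0.004],[-0.016,0.07,0.007],[-0.025,0.11,0.011],[-0.036,0.155,0.016],[-0.046,0.2,0.021],[-0.057,0.245,0.026],[-0.067,0.29,0.03]]' --turn '[[0,0,0],[0,0,0],[0,0,0],[0,0,0],[0,0,0],[0,0,0],[0,0,0],[0,0,0]]'

```text
clock: 13.4
tcp_pos: [0.6101, -0.1182, 0.2452]
orientation: [-3.093, 0.208, 0.386]
contact_force: [-0.3, 0.2, -0.2]
grip_width: 0.0131
```

Emit:
carry_out --offset '[[-0.01,0.045,0.004],[-0.02,0.09,0.008],[-0.03,0.135,0.012],[-0.04,0.178,0.017],[-0.05,0.218,0.021],[-0.057,0.25,0.025],[-0.062,0.274,0.028],[-0.065,0.286,0.03]]' --turn '[[0,0,0],[0,0,0],[0,0,0],[0,0,0],[0,0,0],[0,0,0],[0,0,0],[0,0,0]]'

```text
clock: 14.2
tcp_pos: [0.5572, -0.2536, 0.2385]
orientation: [-3.093, 0.207, 0.385]
contact_force: [-0.3, -0.0, -1.3]
grip_width: 0.0129
```

```bash
python3 - <<'E'
from h import *
f=imaging.grab_frame("side");o=r.get_obs();print(o["joints"].round(3),o["tcp_pos"])
print(rel([.5577,-.2523,.12],tool(.06)))
cv2.imwrite("pics/t6.png",cv2.resize(cv2.cvtColor(f["pixels"],cv2.COLOR_RGB2BGR)[50:220,250:420],None,fx=3,fy=3,interpolation=cv2.INTER_CUBIC))
E
```

```text
[ 0.387  0.513 -0.119  1.535  0.095  1.344 -1.461] [ 0.55695314 -0.25399205  0.23846296]
([0.0592, -0.0033, 0.2294], [-0.0012, 0.1253, -0.0025])
```

View pics/t6.png

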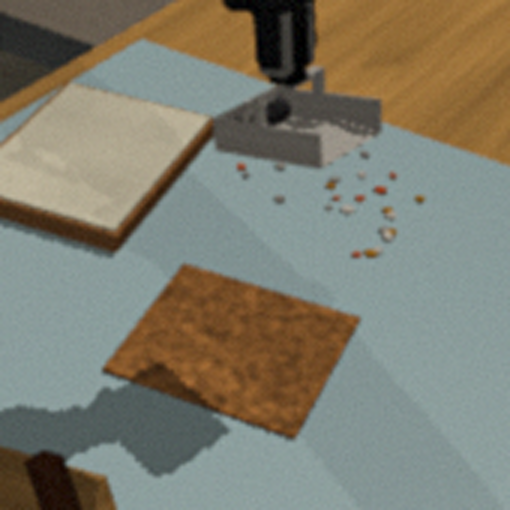

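Scoop is above the pad with the beads behind the lip. Lowering while levelling.

Emit:
carry_out --offset '[[0.003,0,0.01],[0.009,-0.001,0.035],[0.018,-0.002,0.07],[0.028,-0.002,0.11],[0.039,-0.003,0.15],[0.048,-0.003,0.187],[0.056,-0.003,0.215],[0.059,-0.003,0.229]]' --turn '[[0,0.006,0],[0,0.019,0],[0,0.038,0],[0,0.058,0],[0,0.08,0],[0,0.1,0],[0,0.117,0],[0,0.125,0]]'

```text
clock: 15.05
tcp_pos: [0.5581, -0.2486, 0.1189]
orientation: [-3.126, 0.204, 0.095]
contact_force: [0.3, 0.4, -1.6]
grip_width: 0.0135
```

```bash
python3 - <<'E'
from h import *
f=imaging.grab_frame("side");o=r.get_obs();print(o["joints"].round(3),o["tcp_pos"])
print(rel([.5577,-.2523,.063],tool(.02)))
cv2.imwrite("pics/t7.png",cv2.resize(cv2.cvtColor(f["pixels"],cv2.COLOR_RGB2BGR)[80:220,270:400],None,fx=4,fy=4,interpolation=cv2.INTER_CUBIC))
E
```

```text
[ 0.417  0.546 -0.14   1.767  0.101  0.897 -1.472] [ 0.55754398 -0.24885328  0.11842421]
([0.0081, 0.0071, 0.1105], [-0.0021, 0.028, -0.0003])
```

View pics/t7.png

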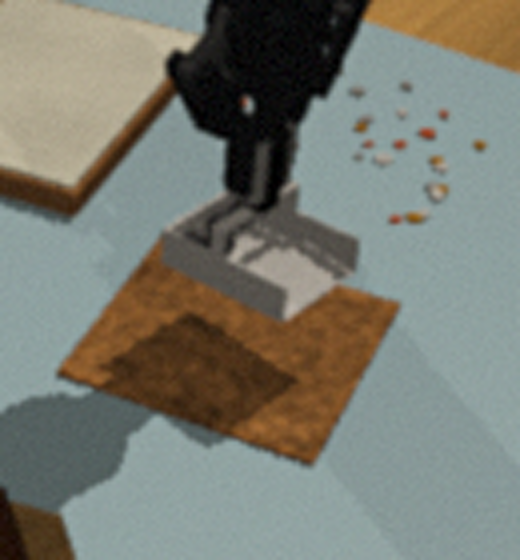

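Emit:
carry_out --offset '[[0.001,0.002,0.01],[0.003,0.004,0.03],[0.005,0.006,0.055],[0.006,0.007,0.08],[0.007,0.007,0.095],[0.008,0.007,0.103],[0.008,0.007,0.106],[0.008,0.007,0.106]]' --turn '[[0,0.003,0],[0,0.007,0],[0,0.012,0],[0,0.018,0],[0,0.023,0],[0,0.027,0],[0,0.028,0],[0,0.028,0]]'

```text
clock: 15.9
tcp_pos: [0.5592, -0.254, 0.0675]
orientation: [-3.132, 0.207, 0.027]
contact_force: [0.2, -0.6, -1.0]
grip_width: 0.0132
```

Emit:
carry_out --offset '[[0,0,0.002],[0,0,0.003],[0,0,0.004],[0,0,0.004]]' --turn '[[0,0,0],[0,0.004,0],[0,0.008,0],[0,0.01,0]]'

```text
clock: 16.3
tcp_pos: [0.5588, -0.254, 0.0654]
orientation: [-3.133, 0.207, 0.004]
contact_force: [0.6, -0.3, -1.3]
grip_width: 0.013
```

Still hanging (−1.3 N is the scoop's weight). Going down in small steps.

Emit:
carry_out --offset '[[0,0,0.002],[0,0,0.004],[0,0,0.004],[0,0,0.004]]' --turn '[[0,0,0],[0,0,0],[0,0,0],[0,0,0]]'

```text
clock: 16.7
tcp_pos: [0.5588, -0.254, 0.0646]
orientation: [-3.133, 0.208, 0.005]
contact_force: [-4.8, 1.8, 10.3]
grip_width: 0.0131
```

Emit:
carry_out --offset '[[0,0,0.002],[0,0,0.003],[0,0,0.003]]' --turn '[[0,0,0],[0,0,0],[0,0,0]]'

```text
clock: 17.0
tcp_pos: [0.5588, -0.2539, 0.0645]
orientation: [-3.133, 0.208, 0.005]
contact_force: [-10.3, 3.8, 22.2]
grip_width: 0.0133
```

In contact at z≈0.0646. I'll ease off to near zero force, then open and retreat.

Emit:
carry_out --offset '[[0,0,-0.003],[0,0,-0.005],[0,0,-0.005]]' --turn '[[0,0,0],[0,0,0],[0,0,0]]'

```text
clock: 17.3
tcp_pos: [0.5591, -0.254, 0.0647]
orientation: [-3.133, 0.207, 0.004]
contact_force: [-2.4, 1.3, 4.8]
grip_width: 0.0127
```

Emit:
carry_out --offset '[[0,0,0],[0,0,0],[0,0,0],[0,0,0],[0,0,0],[0,0,0],[0,0,0]]' --turn '[[0,0,0],[0,0,0],[0,0,0],[0,0,0],[0,0,0],[0,0,0],[0,0,0]]' --hand 0

```text
clock: 18.0
tcp_pos: [0.5589, -0.2539, 0.0643]
orientation: [-3.133, 0.207, 0.005]
contact_force: [0.5, 0.4, -0.5]
grip_width: 0.0855
```

Emit:
carry_out --offset '[[0,0,-0.03],[0,0,-0.08],[0,0,-0.14],[0,0,-0.2],[-0.03,0,-0.25],[-0.06,0,-0.28],[-0.06,0,-0.28]]' --turn '[[0,0,0],[0,0,0],[0,0,0],[0,0,0],[0,0,0],[0,0,0],[0,0,0]]'

```text
clock: 18.7
tcp_pos: [0.5295, -0.2511, 0.208]
orientation: [-3.135, 0.209, -0.002]
contact_force: [0.1, 0.1, 0.3]
grip_width: 0.0855
```

```bash
python3 - <<'E'
from h import *
f=imaging.grab_frame("wrist");g=imaging.grab_frame("side");o=r.get_obs();print(o["tcp_pos"],o["contact_force"])
A=cv2.cvtColor(f["pixels"],cv2.COLOR_RGB2BGR)[0:300,130:430]
B=cv2.resize(cv2.cvtColor(g["pixels"],cv2.COLOR_RGB2BGR)[80:300,180:400],None,fx=2.2,fy=2.2,interpolation=cv2.INTER_CUBIC)
c=np.zeros((484,784,3),np.uint8);c[:300,:300]=A;c[:,300:]=B;cv2.imwrite("pics/t8.png",c)
print("pad mid px",pix(f,[.5577,-.2523,.004]),"grip top px expected",pix(f,[.5588,-.254,.076]),pix(g,[.5588,-.254,.076]))
E
```

```text
[ 0.52986394 -0.25043722  0.20527871] [-0.07624353  0.09898376 -0.8776161 ]
pad mid px (np.float64(247.46173216104472), np.float64(150.98225702852358)) grip top px expected (np.float64(248.53626550690475), np.float64(160.04860745569923)) (np.float64(332.2389175215336), np.float64(137.49494706367054))
```

View pics/t8.png

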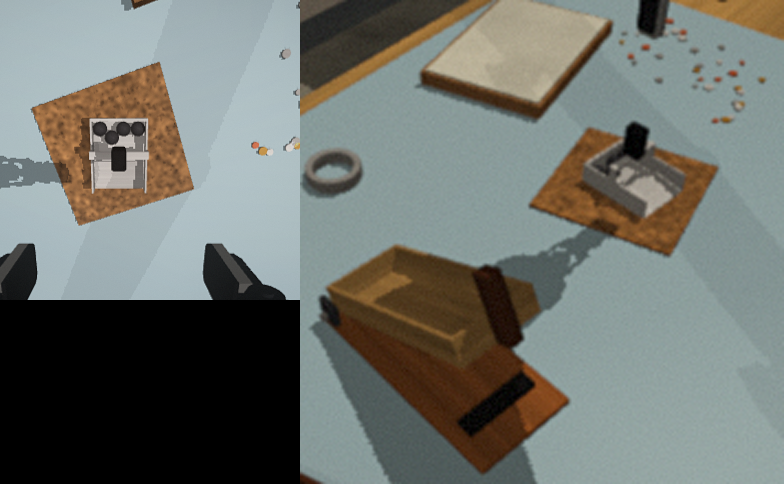

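Four beads show in the scoop, at (99,128), (111,137), (124,128) and (138,128). It stands level near the pad's middle, the pan is tipped and the gripper is clear.

```bash
python3 -c "
from bench import r
print(r.hand_in())"
```

```text
the job is handed in; nothing more can be done
None
```

The pan is tipped, and the scoop is on the cork pad with all four beads in it. I handed the job in at about 19 s of the 51 s allowed; no verdict was reported.

- **What I did:** I gripped the post and tipped the pan to about 0.43 rad, judged by the tool's pitch. The beads ran into the scoop and I released the post. I then lifted the scoop by its handle, carried it with its mouth slightly up, and set it down level.
- **Last checks:** The final wrist and side pictures showed four beads behind the scoop's lip, the pan empty and still tipped, and the scoop flat on the pad. From the tool position at release, the handle is about 2 mm from the measured middle of the pad. The gripper was open and clear, about 0.14 m above.
- **What disagreed:**
  - When the gripper first closed on the post, it pushed sideways with 23 N because the command was about 8 mm off; I corrected this before tipping.
  - Set-down contact came about 2 mm higher than I expected, with up to 22 N of downward force, which I eased off before letting go.

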